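# Sort the reagent cartridges into their colour-coded lanes

## Task

Three reagent cartridges stand in the wrong lanes of the analyser's carrier, and the green-capped one is still on the bench. Put every cartridge fully down into the lane of its cap's colour. Keep the cartridges upright, never stand the three that are already loaded on the bench (the empty lane gives room to swap them), and leave the conical flask and the dropper bottle where they are.

Things in the scene. Friction and masses are not known exactly. Their poses are not given: they have to be found in the camera images.
- cartridge_red: Reagent cartridge, white flat-sided bottle with red screw cap and red label stripes; 46 (own x) x 35 (own y) x 91 mm, 0.14 kg. Origin: centre of underside, z up. Side faces vertical from 10 to 62 mm up; the lowest 10 mm taper in by 4 mm, above 62 mm it narrows to the cap (28 mm across, 75 to 91 mm up). Either way round is right. At first in a wrong lane.
- cartridge_blue: Reagent cartridge, white flat-sided bottle with blue screw cap and blue label stripes; 46 (own x) x 35 (own y) x 91 mm, 0.14 kg. Origin: centre of underside, z up. Side faces vertical from 10 to 62 mm up; the lowest 10 mm taper in by 4 mm, above 62 mm it narrows to the cap (28 mm across, 75 to 91 mm up). Either way round is right. At first in a wrong lane.
- cartridge_yellow: Reagent cartridge, white flat-sided bottle with yellow screw cap and yellow label stripes; 46 (own x) x 35 (own y) x 91 mm, 0.14 kg. Origin: centre of underside, z up. Side faces vertical from 10 to 62 mm up; the lowest 10 mm taper in by 4 mm, above 62 mm it narrows to the cap (28 mm across, 75 to 91 mm up). Either way round is right. At first in a wrong lane.
- cartridge_green: Reagent cartridge, white flat-sided bottle with green screw cap and green label stripes; 46 (own x) x 35 (own y) x 91 mm, 0.14 kg. Origin: centre of underside, z up. Side faces vertical from 10 to 62 mm up; the lowest 10 mm taper in by 4 mm, above 62 mm it narrows to the cap (28 mm across, 75 to 91 mm up). Either way round is right. At first on the bench left of the carrier.
- lane_red: The carrier's red lane: fixed slot with red floor and red sloping end tabs. Origin: centre of its floor, 22 mm over the bench (a seated cartridge has its origin there); x along slot. Inside 52 (x) x 40 (y) mm; side walls 25, end stops 12 mm high. Lanes lie side by side along y, 44 mm apart, in any order; 25 mm past the outer ones a cheek and handle, 50 mm high. Holds a wrong one at first.
- lane_blue: The carrier's blue lane: fixed slot with blue floor and blue sloping end tabs. Origin: centre of its floor, 22 mm over the bench (a seated cartridge has its origin there); x along slot. Inside 52 (x) x 40 (y) mm; side walls 25, end stops 12 mm high. Lanes lie side by side along y, 44 mm apart, in any order; 25 mm past the outer ones a cheek and handle, 50 mm high. Holds a wrong one at first.
- lane_yellow: The carrier's yellow lane: fixed slot with yellow floor and yellow sloping end tabs. Origin: centre of its floor, 22 mm over the bench (a seated cartridge has its origin there); x along slot. Inside 52 (x) x 40 (y) mm; side walls 25, end stops 12 mm high. Lanes lie side by side along y, 44 mm apart, in any order; 25 mm past the outer ones a cheek and handle, 50 mm high. Holds a wrong one at first.
- lane_green: The carrier's green lane: fixed slot with green floor and green sloping end tabs. Origin: centre of its floor, 22 mm over the bench (a seated cartridge has its origin there); x along slot. Inside 52 (x) x 40 (y) mm; side walls 25, end stops 12 mm high. Lanes lie side by side along y, 44 mm apart, in any order; 25 mm past the outer ones a cheek and handle, 50 mm high. Empty at first.
- conical_flask: Bystander: small clear glass conical flask, 64 mm across, 106 mm high, behind the carrier. Origin: centre of its underside.
- dropper_bottle: Bystander: small white dropper bottle with a black cap, 33 mm across, 78 mm high, to the right of the carrier. Origin: centre of its underside.

How it is judged:
By the outcome, as a careful person would: the job done as asked, in the order asked, and still so for the second after the job is handed in, with the robot touching nothing.
It also fails if it takes over 109 s, if anything falls off the work surface, if the arm or the gripper's body presses on something with over 40 N, if the wrist force passes 120 N, or if a joint passes its speed limit or range.

## Robot

A 7-joint arm with a two-finger parallel gripper is mounted at the origin on a cart in front of the work surface, level with it; the furniture and walls round the work are solid. World frame = base frame: x ahead of the robot, y to its left, z up, the work surface at z = 0. Lengths are in m, angles in degrees, forces in N, time in s.
With the tool pointing down it reaches from about 0.35 to 0.9 m from the base axis. Payload 19.9 kg.
Tool frame: the origin (TCP) lies at the very end of the fingers, on their centre line; the grasp point (between the pads) lies 19 mm behind it; z points along the fingers, y is the line along which they close (so a half turn about z gives the same grasp; the last joint's range is limited). The gripper opens to 94 mm and grips with 3 to 60 N. Pads are 16 mm wide; open, the fingers measure 119 mm over their backs; the gripper's body (75 mm by 177 mm) begins 78 mm behind the grasp point.
Start: joints at [66.033, 23.915, -0.59, 92.452, 0.269, 63.638, -3.037], TCP at [0.23, -0.581, 0.205] pointing down, gripper open.
Joint ranges: [-161.28, 161.28], [-22.2, 115.67], [-73.04, 71.86], [3.21, 147.25], [-68.34, 248.33], [10.77, 114.83], [-161.83, 161.83]. Speed limits (degrees/s): [108.29, 108.29, 136.94, 136.94, 172.46, 172.46, 172.46].

## Interface

Orientations are given as a 3x3 rotation matrix whose columns are the frame's x, y, z axes.
In Python, from rig import * gives the robot as it stands.
- The arm moves only by the tool jog_arm, never from a script. Its argument "increments" is a list that holds one entry, the list of rows, each a list of 6 numbers: the shift along the world's x, y, z in a scale on which 1.0 is 75 cm, then the turn, a rotation vector about the world's x, y, z in normalised numbers (1 is pi rad). A call has 1 to 12 rows; each row is the pose to reach, as a shift and turn from the pose commanded when the call began; what a row does not reach only later rows make up. A row lasts 1/10 s, in which the tool goes at most 50 mm and 8.59 degrees, less where a joint would pass 70% of its speed; a pose out of reach is approached as far as the arm can. A call with a gripper value outside its range is refused whole. "grip" is the finger opening in m, from 0 to 0.094, set as the call begins (left out, the last holds). The fingers move at their own pace and stop on an object; the grip force is fixed at half the most. Time passes only in rows, so rows that repeat a pose let the fingers close. It gives the time, the measured TCP pose, the force, the opening and the grip force at its end, in the units of the state.
- get_state(): the state, without advancing time (a new reading comes with each control period).
- capture(name): name is "side" or "top" or "wrist"; returns a dict with "frame" (400x640x3 uint8, red, green, blue), "z_map" (400x640 float32, m along the optical axis (not along the pixel's ray), 0 where there is no reading), "fx", "fy", "cx", "cy" (pixels), "T" (4x4, takes a point from camera to world coordinates). Camera axes: x right, y down, z forward; pixel columns grow to the right and rows downward; lengths in m; the calibration is good to about 2 mm. A picture is of the moment at which its call begins.
- job_done(): hands the job in; it is judged then, once.
Trained networks look in a picture, given as the dict that the camera call returned (one of the last four; its "shot" number tells which), for a name from the list of things; names that differ only in an ending like _2 or _b are one class to them, and where a whole thing is asked for, a point or a joint stands for the part that bears it (a point fixed in the world has none). Each returns a list of dicts, best first, with "p" (0 to 1); they miss things now and then, are a little off and sometimes report something else, mostly with a low value. They report only what shows in the picture. A call takes as long as a camera call.
- spot_in(picture, label): "position" ([x, y, z] in m, in the coordinates of the camera as it stood for that picture, good to about 4 mm: the middle of the surface that is visible of it).
- tip_of(picture, label): "position" ([x, y, z] in m, in the coordinates of the camera as it stood for that picture, good to about 4 mm: a listed point, or the origin of a listed thing).
The state is a dict: "time_s": time; "joint_pos": joint angles; "qd": joint speeds; "joint_efforts": joint torques, N m; "eef_pos": TCP position; "orientation": TCP orientation; "contact_force": force on the tool from outside, world axes, zero at the start; "ft_torque": the same for the moment, N m; "gripper_width": finger opening in m; "grip_force": force on a finger pad.
Only numpy, scipy, OpenCV 4.12 (cv2) and the standard library are available. Lean on these libraries where they do the work, as an engineer would, in place of code of your own. Each camera call takes 0.05 s, during which the arm holds its last target. There are 200 camera calls.

## Working session

There is one attempt and no reset: what is moved stays moved. The work goes in short steps, Python scripts to look and compute and a tool call to move; the robot and the scene stay as the last step left them, time stands still between calls to the robot, and variables do not carry over. Pictures are saved under pics/ and viewed, at most 14 in all, crops included, and the job is handed in when it is done.

Besides the shell and the picture viewer there is one more tool, called after "Emit:" as name([rows], argument=value, ...), one row to a line, values as JSON. jog_arm: Moves the arm, as the interface text tells. Its arguments: {"type":"object","properties":{"increments":{"type":"array","items":{"type":"array","items":{"type":"array","items":{"type":"number"}}}},"grip":{"type":"number"}},"required":["increments"]}

```bash
mkdir -p pics; ls
python3 - <<'E'
from rig import *
import cv2
s=get_state();print(s['time_s'],s['eef_pos'],s['orientation'],s['gripper_width'])
for n in('top','side'):
    c=capture(n);cv2.imwrite(f'pics/{n}0.png',c['frame'][:,:,::-1]);print(n,c['T'].round(3).tolist(),c['fx'],c['cx'],c['cy'])
E
```

```text
pics
0.0 [ 0.22985791 -0.58082086  0.20485687] [[ 9.29838595e-01  3.67967332e-01 -4.78722120e-04]
 [ 3.67967639e-01 -9.29837991e-01  1.06179334e-03]
 [-5.44287506e-05 -1.16345068e-03 -9.99999322e-01]] 0.09413343094902309
top [[-0.003, -0.987, 0.163, 0.345], [-1.0, 0.004, 0.006, 0.096], [-0.006, -0.163, -0.987, 1.218], [0.0, 0.0, 0.0, 1.0]] 496.93525563906195 327.68630045307964 204.61601845888495
side [[0.983, -0.073, 0.169, 0.396], [-0.182, -0.507, 0.842, -0.64], [0.024, -0.859, -0.512, 0.507], [0.0, 0.0, 0.0, 1.0]] 405.55185932081093 313.5728559369593 197.24596597180616
```

View pics/top0.png

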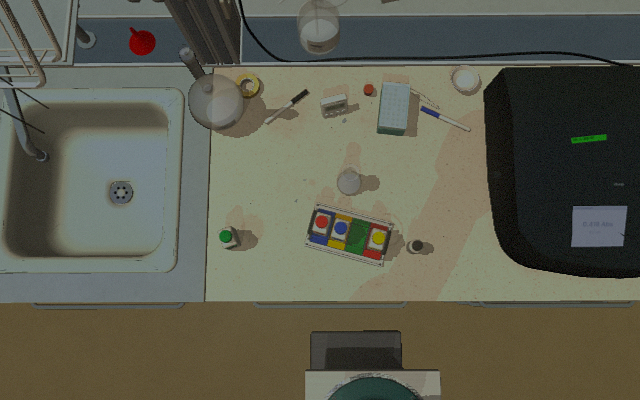

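View pics/side0.png

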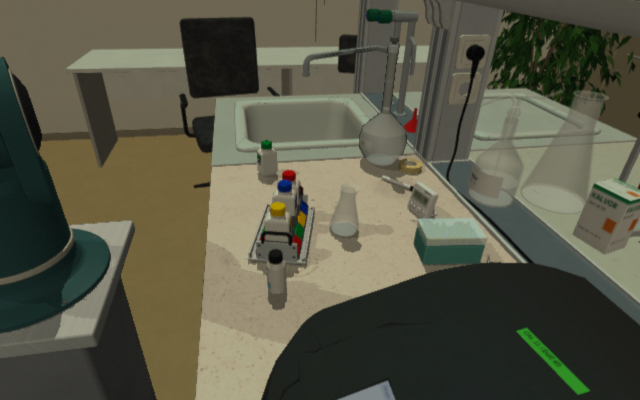

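The top view shows lanes left to right (+y to −y): blue lane holding red (321,222), yellow lane holding blue (341,228), green lane empty (360,235), and red lane holding yellow (379,238). The green cartridge is at (226,237), the flask at (349,181) and the dropper at (416,246). The side view agrees.

```bash
cat > h.py <<'E'
from rig import *
import numpy as np, cv2
HUE={'red':(0,6),'yellow':(22,35),'green':(45,85),'blue':(100,125)}
def cloud(c):
    z=c['z_map'].astype(float); v,u=np.mgrid[:400,:640]
    P=np.stack([(u-c['cx'])/c['fx']*z,(v-c['cy'])/c['fy']*z,z],-1)
    return P@c['T'][:3,:3].T+c['T'][:3,3]
def mask(c,k):
    h=cv2.cvtColor(c['frame'],cv2.COLOR_RGB2HSV).astype(int);lo,hi=HUE[k]
    m=(h[...,0]>=lo)&(h[...,0]<=hi)
    if k=='red': m|=h[...,0]>172
    return m&(h[...,1]>140)&(h[...,2]>50)&(c['z_map']>0)
def blobs(c,k,minarea=15):
    W=cloud(c);n,L,st,ce=cv2.connectedComponentsWithStats(mask(c,k).astype(np.uint8))
    for i in range(1,n):
        if st[i,4]>=minarea:
            p=W[L==i];print(k,ce[i].round(1),st[i,4],'med',np.median(p,0).round(4),'mid',((p.max(0)+p.min(0))/2).round(4),'z',p[:,2].min().round(3),p[:,2].max().round(3))
def save(c,name,s=1): cv2.imwrite('pics/'+name,cv2.resize(c['frame'],None,fx=s,fy=s)[:,:,::-1])
E
python3 - <<'E'
from h import *
for n in('top','side'):
    c=capture(n);print(n)
    for k in HUE: blobs(c,k)
    for l in('cartridge_green','lane_green','cartridge_yellow','lane_red','conical_flask','dropper_bottle'):
        r=tip_of(c,l)
        if r: p=c['T']@np.r_[r[0]['position'],1]; print(l,r[0]['p'],p[:3].round(3))
c=capture('wrist');s=get_state();R=s['orientation'];T=c['T']
print('cam in tool',(R.T@(T[:3,3]-s['eef_pos'])).round(3),(R.T@T[:3,:3]).round(2).tolist(),c['fx'])
E
```

```text
top
red [141.3  42. ] 548 med [0.9696 0.5822 0.0198] mid [0.9781 0.5888 0.0402] z -0.002 0.083
red [321.1 221.3] 117 med [0.4907 0.1171 0.1129] mid [0.4899 0.1171 0.1101] z 0.103 0.117
red [377.8 226.4] 61 med [ 0.4887 -0.0177  0.0299] mid [ 0.4877 -0.0187  0.0305] z 0.022 0.039
red [371.8 253.7] 134 med [ 0.4222 -0.0028  0.0283] mid [ 0.4238 -0.0021  0.029 ] z 0.018 0.04
yellow [240.3  78.3] 42 med [0.8734 0.3272 0.018 ] mid [0.8698 0.3235 0.0175] z 0.013 0.023
yellow [248.   93.9] 25 med [0.83   0.3039 0.0179] mid [0.8303 0.3044 0.016 ] z 0.007 0.024
yellow [344.2 217.6] 45 med [0.5107 0.061  0.0314] mid [0.5088 0.066  0.0338] z 0.023 0.045
yellow [378.4 237.6] 124 med [ 0.4523 -0.0102  0.113 ] mid [ 0.4527 -0.0112  0.1027] z 0.087 0.119
yellow [335.9 244.1] 128 med [0.446  0.0829 0.0294] mid [0.4465 0.084  0.0277] z 0.016 0.039
green [588.7 138.3] 222 med [ 0.6521 -0.4489  0.2055] mid [ 0.6522 -0.4487  0.2046] z 0.198 0.211
green [364.9 227.6] 25 med [0.4852 0.0125 0.0233] mid [0.4837 0.0139 0.0263] z 0.017 0.035
green [224.9 235.9] 104 med [0.4602 0.3359 0.0911] mid [0.4601 0.337
[... 1956 characters left out ...]
d [0.4993 0.023  0.0306] mid [0.5002 0.025  0.0287] z 0.022 0.036
green [553.  361.5] 1029 med [ 0.6521 -0.4512  0.2056] mid [ 0.6532 -0.446   0.2044] z 0.2 0.209
blue [284.2 185.6] 133 med [0.477  0.0663 0.1118] mid [0.4765 0.0727 0.1075] z 0.1 0.115
blue [303.5 207.1] 58 med [0.5232 0.1072 0.0299] mid [0.5223 0.1093 0.0291] z 0.023 0.035
cartridge_green 0.93 [ 0.464  0.34  -0.002]
lane_green 0.7 [0.462 0.038 0.029]
cartridge_yellow 0.84 [ 0.456 -0.008  0.02 ]
lane_red 0.54 [ 0.46  -0.012  0.02 ]
conical_flask 0.56 [ 0.597  0.057 -0.001]
dropper_bottle 0.7 [ 0.437 -0.105  0.002]
cam in tool [ 0.074 -0.002 -0.179] [[0.0, -0.97, -0.25], [1.0, 0.0, -0.0], [0.0, -0.25, 0.97]] 320.70534066330197
```

Careful with the scale: shifts go in shares of 75 cm and turns go in shares of pi rad. That gives: 0.46 m / 0.75 = 0.6133, 0.33 m / 0.75 = 0.44, 0.914 rad / 3.1416 = 0.2909.

Emit:
jog_arm([
  [[0,0,0.0667,0,0,0],[0,0,0.1333,0,0,0],[0,0.04,0.2,0,0,0.0318],[0.0133,0.1067,0.2,0,0,0.0637],[0.0267,0.1733,0.2,0,0,0.0955],[0.04,0.24,0.2,0,0,0.1273],[0.0533,0.3067,0.2,0,0,0.1592],[0.08,0.3733,0.2,0,0,0.191],[0.12,0.44,0.2,0,0,0.2228],[0.16,0.5067,0.2,0,0,0.2546],[0.2,0.56,0.1867,0,0,0.2865],[0.24,0.6133,0.16,0,0,0.2909]],
])

```text
time_s: 2.05
eef_pos: [0.3928, -0.1444, 0.3357]
orientation: [[0.273, 0.962, 0.002], [0.962, -0.273, -0.002], [-0.001, 0.003, -1.0]]
contact_force: [1.5, -1.0, -0.7]
gripper_width: 0.0936
grip_force: 0.0
```

Converted, 0.15 m / 0.75 = 0.2, -0.12 m / 0.75 = -0.16.

Emit:
jog_arm([
  [[0.0267,0.0533,-0.0267,0,0,0],[0.0533,0.1067,-0.0533,0,0,0],[0.0667,0.16,-0.0933,0,0,0],[0.0667,0.2,-0.1333,0,0,0],[0.0667,0.2,-0.16,0,0,0],[0.0667,0.2,-0.16,0,0,0]],
])

```text
time_s: 2.65
eef_pos: [0.4404, 0.0043, 0.2129]
orientation: [[0.275, 0.962, -0.004], [0.962, -0.275, 0.001], [-0.0, -0.004, -1.0]]
contact_force: [-0.8, -0.1, 0.6]
gripper_width: 0.0939
grip_force: 0.0
```

Run:
```python
from h import *
s=get_state();print(s['time_s'],s['eef_pos'],s['joint_pos'],s['orientation'].round(4).tolist())
c=capture('wrist');save(c,'w1.png')
for k in HUE: blobs(c,k,60)
```

```text
2.65 [0.44039845 0.00427377 0.21291822] [ 32.2181188    6.55747546 -38.92336294 115.68128479   4.70635336
  59.49295544 -24.87627344] [[0.2748, 0.9615, -0.0036], [0.9615, -0.2748, 0.0007], [-0.0003, -0.0036, -1.0]]
red [342.3  52.5] 1069 med [0.4893 0.1195 0.1129] mid [0.4909 0.1243 0.0918] z 0.068 0.115
red [333.5 187.2] 908 med [ 0.4308 -0.003   0.029 ] mid [ 0.453  -0.0084  0.0346] z 0.009 0.06
yellow [305.7 110.6] 518 med [0.4442 0.087  0.0304] mid [0.444  0.0866 0.0291] z 0.019 0.039
yellow [339.3 209.8] 726 med [ 0.4525 -0.007   0.1128] mid [ 0.4516 -0.014   0.0925] z 0.07 0.115
green [336.3 150.9] 2473 med [0.4649 0.0349 0.0227] mid [0.4645 0.0341 0.0297] z 0.016 0.043
blue [330.8  70. ] 1138 med [0.4636 0.1188 0.0286] mid [0.4882 0.1195 0.0236] z 0.011 0.037
blue [339.5 109.9] 852 med [0.4755 0.0773 0.113 ] mid [0.4762 0.077  0.1038] z 0.092 0.115
blue [618.6 224.7] 447 med [ 0.7806 -0.152   0.0104] mid [ 0.7818 -0.1531  0.0087] z 0.004 0.014
```

View pics/w1.png

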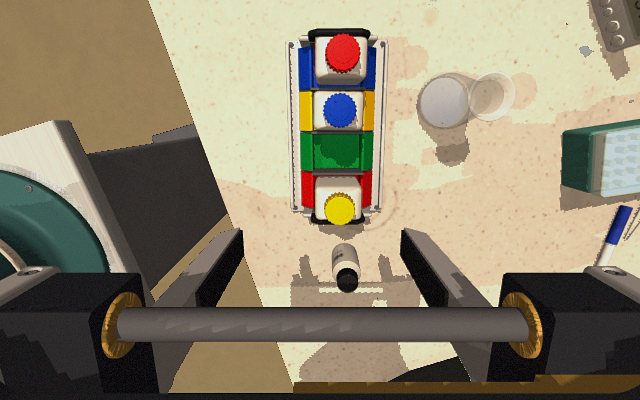

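The wrist view shows the carrier upright in the picture (x 290–385, y 30–225), with caps red (342,52), blue (340,110), yellow (340,210) and the empty green lane at (336,151). The flask is at (445,100) and the dropper at (345,268). Next I refine the yaw and centres.

```bash
cat >> h.py <<'E'
def cap(c,k,zr=(.108,.118),near=None):
    W=cloud(c);m=mask(c,k)&(W[...,2]>zr[0])&(W[...,2]<zr[1])&(W[...,0]<.6)&(W[...,0]>.35)&(abs(W[...,1])<.45)
    n,L,st,ce=cv2.connectedComponentsWithStats(m.astype(np.uint8))
    if n<2: return None
    p=W[L==1+np.argmax(st[1:,4])];(x,y),r=cv2.minEnclosingCircle(p[:,:2].astype(np.float32).copy())
    return np.round([x,y,r,np.median(p[:,2]),*p[:,:2].mean(0)],4)
def carrier(c):
    "tabs/floors of all lanes: carrier yaw and lane rectangles"
    W=cloud(c);A=[]
    for k in HUE:
        m=mask(c,k)&(W[...,2]>.012)&(W[...,2]<.045)&(W[...,0]<.57)&(W[...,0]>.38)&(W[...,1]>-.06)&(W[...,1]<.17)
        m=cv2.morphologyEx(m.astype(np.uint8),cv2.MORPH_OPEN,np.ones((2,2)))>0
        p=W[m];A.append(p)
        if len(p)>20: print('lane',k,len(p),cv2.minAreaRect(p[:,:2].astype(np.float32)))
    p=np.vstack(A)[:,:2].astype(np.float32);print('all',cv2.minAreaRect(p))
E
python3 - <<'E'
from h import *
for n in('wrist','top','side'):
    c=capture(n);print(n)
    for k in HUE: print(k,cap(c,k) if k!='green' else cap(c,k,(.085,.1)))
    carrier(c)
E
```

```text
wrist
red [0.4894 0.1199 0.0145 0.1129 0.4893 0.1196]
yellow [ 0.4524 -0.0076  0.0144  0.1128  0.4525 -0.007 ]
green None
blue [0.4755 0.0771 0.0141 0.113  0.4755 0.0772]
lane red 898 ((0.46398961544036865, 0.018980417400598526), (0.10682489722967148, 0.08549525588750839), 72.11375427246094)
lane yellow 535 ((0.4719462990760803, 0.0778428316116333), (0.04182462766766548, 0.07143042981624603), 75.60009765625)
lane green 2426 ((0.46900463104248047, 0.04160463437438011), (0.06176649034023285, 0.08429782837629318), 73.92728424072266)
lane blue 1069 ((0.4866078495979309, 0.1051022857427597), (0.06954656541347504, 0.08417957276105881), 74.74908447265625)
all ((0.4718833565711975, 0.052426375448703766), (0.17872171103954315, 0.08474785834550858), 74.5294418334961)
top
red [0.4904 0.1168 0.0138 0.1128 0.4905 0.1169]
yellow None
green [0.4611 0.3362 0.0139 0.0904 0.4606 0.3368]
blue [0.4759 0.0736 0.0129 0.113  0.4763 0.0739]
lane yellow 176 ((0.47529491782188416, 0.07221794128417969), (0.04192011430859566, 0.08002805709838867), 75.20722961425781)
lane green 116 ((0.4257071912288666, 0.038194
[... 414 characters left out ...]
 ]
green [0.4607 0.3359 0.0143 0.0904 0.4608 0.3318]
blue [0.4769 0.0741 0.0152 0.1128 0.4767 0.0702]
lane red 84 ((0.48838236927986145, -0.020327989012002945), (0.044468313455581665, 0.013997039757668972), 74.31204223632812)
lane yellow 85 ((0.5131701827049255, 0.06639084964990616), (0.04632899910211563, 0.013068386353552341), 74.36626434326172)
lane green 91 ((0.4463174343109131, -0.2928440570831299), (0.7012836933135986, 0.018296919763088226), 80.17562103271484)
lane blue 61 ((0.5248116850852966, 0.10735167562961578), (0.03972604125738144, 0.012495587579905987), 73.83260345458984)
all ((0.4521825909614563, -0.2548685073852539), (0.7779368162155151, 0.02602190524339676), 79.70994567871094)
```

Converted, -0.07 m / 0.75 = -0.0933, -0.03 m / 0.75 = -0.04, 0.008 rad / 3.1416 = 0.0025.

Emit:
jog_arm([
  [[0.008,-0.0093,-0.04,0,0,0.0025],[0.0167,-0.0187,-0.0933,0,0,0.0025],[0.0167,-0.0187,-0.0933,0,0,0.0025],[0.0167,-0.0187,-0.0933,0,0,0.0025]],
])

```text
time_s: 3.25
eef_pos: [0.4544, -0.0103, 0.146]
orientation: [[0.269, 0.963, -0.0], [0.963, -0.269, 0.0], [0.0, -0.0, -1.0]]
contact_force: [-0.0, 1.2, 0.2]
gripper_width: 0.094
grip_force: 0.0
```

Run:
```python
from h import *
s=get_state();R=s['orientation'];print(s['time_s'],s['eef_pos'],R[:,1],R[:,2])
c=capture('wrist');save(c,'w2.png')
for k in ('red','blue','yellow'): print(k,cap(c,k))
carrier(c)
```

```text
3.25 [ 0.45435397 -0.01026994  0.14596936] [ 9.63092871e-01 -2.69169110e-01 -3.35568457e-04] [-2.42865782e-04  3.77703519e-04 -9.99999899e-01]
red [0.4895 0.1197 0.0144 0.113  0.4887 0.117 ]
blue [0.4754 0.0771 0.0144 0.113  0.4756 0.0771]
yellow [ 0.4525 -0.0076  0.0145  0.1129  0.4527 -0.0071]
lane red 1256 ((0.4613519310951233, 0.014363057911396027), (0.09870443493127823, 0.08449593931436539), 74.08357238769531)
lane yellow 652 ((0.47226929664611816, 0.07818397879600525), (0.04199303686618805, 0.07234682887792587), 75.21532440185547)
lane green 3662 ((0.467454731464386, 0.036777857691049576), (0.052257247269153595, 0.08400444686412811), 74.6096420288086)
lane blue 1682 ((0.48555371165275574, 0.10066176950931549), (0.08038213849067688, 0.085611991584301), 77.02041625976562)
all ((0.4720577597618103, 0.0539601668715477), (0.18128995597362518, 0.0845632404088974), 74.4914321899414)
```

View pics/w2.png

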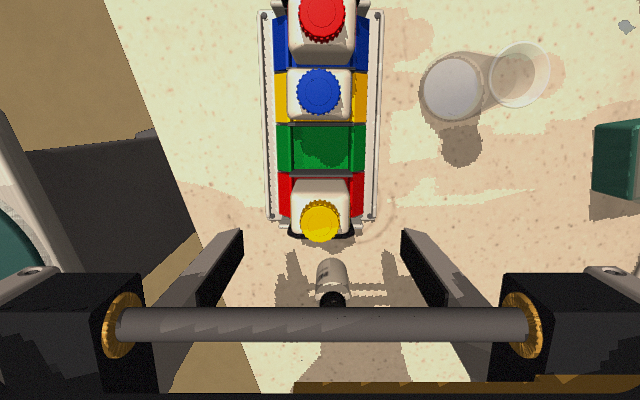

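The wrist view shows the fingers at x=243 and 400, straddling the yellow cap at (320,220), with nothing beneath them. I descend and grip.

Converted, -0.098 m / 0.75 = -0.1307, -0.001 m / 0.75 = -0.0013.

Emit:
jog_arm([
  [[-0.0013,0.0013,-0.0533,0,0,0],[-0.0013,0.0013,-0.1067,0,0,0],[-0.0013,0.0013,-0.1307,0,0,0],[-0.0013,0.0013,-0.1307,0,0,0],[-0.0013,0.0013,-0.1307,0,0,0]],
])

```text
time_s: 3.8
eef_pos: [0.4543, -0.0092, 0.0487]
orientation: [[0.269, 0.963, 0.002], [0.963, -0.269, -0.0], [0.0, 0.002, -1.0]]
contact_force: [-0.7, 1.1, -0.5]
gripper_width: 0.0937
grip_force: 0.0
```

Emit:
jog_arm([
  [[0,0,0,0,0,0],[0,0,0,0,0,0],[0,0,0,0,0,0],[0,0,0,0,0,0],[0,0,0,0,0,0],[0,0,0,0,0,0],[0,0,0,0,0,0],[0,0,0,0,0,0]],
], grip=0.03)

```text
time_s: 4.6
eef_pos: [0.4531, -0.0093, 0.0468]
orientation: [[0.269, 0.963, -0.0], [0.963, -0.269, -0.0], [-0.0, -0.0, -1.0]]
contact_force: [0.5, -0.2, 0.6]
gripper_width: 0.046
grip_force: 30.0
```

Converted, 0.045 m / 0.75 = 0.06, 0.0424 m / 0.75 = 0.0565.

Emit:
jog_arm([
  [[0,0,0.02,0,0,0],[0,0,0.0533,0,0,0],[0,0,0.06,0,0,0],[0.004,0.0133,0.06,0,0,0],[0.0107,0.0373,0.06,0,0,0],[0.0157,0.0565,0.06,0,0,0],[0.0157,0.0565,0.06,0,0,0],[0.0157,0.0565,0.06,0,0,0],[0.0157,0.0565,0.06,0,0,0]],
])

```text
time_s: 5.5
eef_pos: [0.4646, 0.0326, 0.0912]
orientation: [[0.269, 0.963, -0.001], [0.963, -0.269, -0.0], [-0.0, -0.001, -1.0]]
contact_force: [-0.8, 0.3, -1.2]
gripper_width: 0.0453
grip_force: 30.0
```

Run:
```python
from h import *
s=get_state();R=s['orientation'];print(s['time_s'],s['eef_pos'],R[:,1],s['gripper_width'])
c=capture('wrist');save(c,'w3.png')
for k,z in (('red',(.108,.118)),('blue',(.108,.118)),('yellow',(.12,.18))): print(k,cap(c,k,z))
c=capture('side');print(cap(c,'yellow',(.12,.18)))
carrier(capture('wrist'))
```

```text
5.5 [0.46458371 0.0326498  0.09120612] [ 9.63119070e-01 -2.69074025e-01 -9.09003831e-04] 0.04529857979204323
red [0.4895 0.12   0.0145 0.113  0.4896 0.1199]
blue [0.4754 0.0769 0.0145 0.1129 0.4757 0.0777]
yellow [0.466  0.0336 0.0162 0.1573 0.4662 0.0423]
[0.4645 0.0299 0.0146 0.1559 0.4649 0.0244]
lane yellow 761 ((0.4731932282447815, 0.08106986433267593), (0.05219566076993942, 0.0725105032324791), 73.9761962890625)
lane green 1762 ((0.47624266147613525, 0.05959303677082062), (0.09097344428300858, 0.08604402840137482), 70.18413543701172)
lane blue 1978 ((0.4902172386646271, 0.11911770701408386), (0.04276321455836296, 0.08475618809461594), 74.25958251953125)
all ((0.4783157706260681, 0.07648792862892151), (0.13089469075202942, 0.08509712666273117), 74.5239486694336)
```

View pics/w3.png

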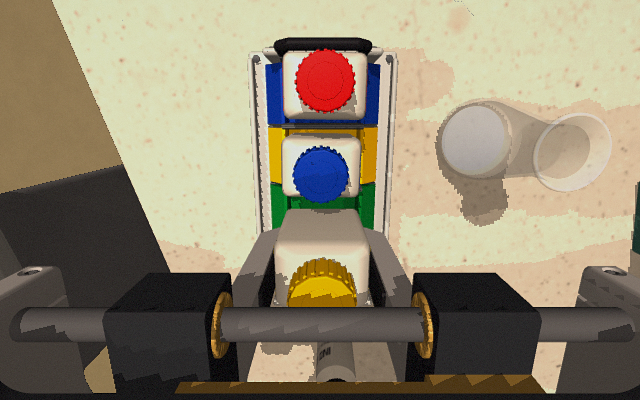

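The picture shows yellow held upright between the fingers at (320,280), in line with the empty lane, with a gap to the blue cartridge. I lower it.

Converted, -0.0435 m / 0.75 = -0.058, -0.035 m / 0.75 = -0.0467.

Emit:
jog_arm([
  [[0,0,-0.0267,0,0,0],[0,0,-0.0467,0,0,0],[0,0,-0.058,0,0,0],[0,0,-0.058,0,0,0],[0,0,-0.058,0,0,0]],
])

```text
time_s: 6.15
eef_pos: [0.4651, 0.0331, 0.0486]
orientation: [[0.269, 0.963, 0.0], [0.963, -0.269, -0.0], [-0.0, 0.0, -1.0]]
contact_force: [-0.3, -0.9, -1.9]
gripper_width: 0.0454
grip_force: 30.0
```

Converted, -0.0015 m / 0.75 = -0.002.

Emit:
jog_arm([
  [[0,0,-0.002,0,0,0],[0,0,-0.002,0,0,0]],
])

```text
time_s: 6.35
eef_pos: [0.4652, 0.033, 0.047]
orientation: [[0.269, 0.963, 0.0], [0.963, -0.269, -0.0], [0.0, 0.0, -1.0]]
contact_force: [-0.1, -0.1, -1.7]
gripper_width: 0.0457
grip_force: 30.0
```

Converted, 0.098 m / 0.75 = 0.1307, 0.085 m / 0.75 = 0.1133.

Emit:
jog_arm([
  [[0,0,0,0,0,0],[0,0,0,0,0,0],[0,0,0,0,0,0],[0,0,0,0,0,0],[0,0,0.0533,0,0,0],[0,0,0.1067,0,0,0],[0.008,0.0267,0.1307,0,0,0],[0.0213,0.08,0.1307,0,0,0],[0.0333,0.1133,0.1307,0,0,0],[0.0333,0.1133,0.1307,0,0,0],[0.0333,0.1133,0.1307,0,0,0]],
], grip=0.094)

```text
time_s: 7.45
eef_pos: [0.4898, 0.1183, 0.1445]
orientation: [[0.268, 0.964, -0.001], [0.964, -0.268, -0.0], [-0.0, -0.001, -1.0]]
contact_force: [0.1, -0.1, 1.0]
gripper_width: 0.094
grip_force: 0.0
```

Run:
```python
from h import *
s=get_state();R=s['orientation'];print(s['time_s'],s['eef_pos'],R[:,1],s['gripper_width'])
c=capture('wrist')
for k in('red','blue','yellow'): print(k,cap(c,k))
c=capture('side');save(c,'s3.png')
for k in('red','blue','yellow'): print(k,cap(c,k))
```

```text
7.45 [0.48975754 0.11827817 0.14453561] [ 9.63510958e-01 -2.67668309e-01 -5.57136964e-04] 0.09402299901402586
red [0.4895 0.1203 0.0146 0.1128 0.4899 0.1211]
blue [0.4755 0.0776 0.0146 0.1128 0.476  0.0789]
yellow [4.727e-01 2.430e-02 1.000e-04 1.128e-01 4.727e-01 2.430e-02]
red [0.4904 0.1169 0.0155 0.1127 0.4906 0.1135]
blue [0.478  0.0718 0.0146 0.1128 0.4771 0.0704]
yellow [0.4662 0.0293 0.014  0.1128 0.4657 0.0267]
```

Converted, -0.097 m / 0.75 = -0.1293, -0.08 m / 0.75 = -0.1067.

Emit:
jog_arm([
  [[0,0,-0.0533,0,0,0],[0,0,-0.1067,0,0,0],[0,0,-0.1293,0,0,0],[0,0,-0.1293,0,0,0],[0,0,-0.1293,0,0,0]],
])

```text
time_s: 8.05
eef_pos: [0.4901, 0.1177, 0.0484]
orientation: [[0.269, 0.963, -0.0], [0.963, -0.269, -0.0], [-0.0, -0.0, -1.0]]
contact_force: [0.7, 0.9, -0.1]
gripper_width: 0.094
grip_force: 0.0
```

Emit:
jog_arm([
  [[0,0,0,0,0,0],[0,0,0,0,0,0],[0,0,0,0,0,0],[0,0,0,0,0,0],[0,0,0,0,0,0],[0,0,0,0,0,0],[0,0,0,0,0,0]],
], grip=0.03)

```text
time_s: 8.75
eef_pos: [0.49, 0.1181, 0.0478]
orientation: [[0.269, 0.963, -0.0], [0.963, -0.269, -0.0], [-0.0, -0.0, -1.0]]
contact_force: [-0.3, -0.6, 1.5]
gripper_width: 0.0458
grip_force: 30.0
```

Converted, -0.1272 m / 0.75 = -0.1696, 0.115 m / 0.75 = 0.1533.

Emit:
jog_arm([
  [[0,0,0.0267,0,0,0],[0,0,0.08,0,0,0],[0,0,0.1333,0,0,0],[0,0,0.1533,0,0,0],[0,0,0.1533,0,0,0],[-0.0071,-0.0257,0.1533,0,0,0],[-0.0191,-0.0684,0.1533,0,0,0],[-0.0311,-0.1111,0.1533,0,0,0],[-0.0417,-0.1524,0.1533,0,0,0],[-0.0471,-0.1696,0.1533,0,0,0],[-0.0471,-0.1696,0.1533,0,0,0],[-0.0471,-0.1696,0.1533,0,0,0]],
])

```text
time_s: 9.95
eef_pos: [0.4543, -0.0088, 0.1619]
orientation: [[0.269, 0.963, -0.001], [0.963, -0.269, 0.0], [0.0, -0.001, -1.0]]
contact_force: [-0.4, -0.4, -1.0]
gripper_width: 0.0459
grip_force: 30.0
```

Run:
```python
from h import *
s=get_state();R=s['orientation'];print(s['time_s'],s['eef_pos'],R[:,1],s['gripper_width'])
c=capture('side');save(c,'s4.png')
print(cap(c,'red',(.2,.25)))
```

```text
9.95 [ 0.45431834 -0.00880746  0.16190034] [ 0.96315499 -0.26894374 -0.00131699] 0.04588945422569254
[ 0.4554 -0.0116  0.0144  0.2248  0.4547 -0.0166]
```

View pics/s4.png

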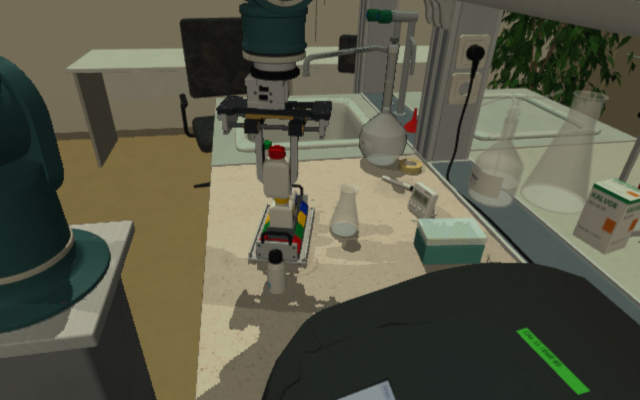

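The side view shows red held upright at (278,165), clear of the others and above the red lane. I lower it.

Converted, -0.1135 m / 0.75 = -0.1513, -0.001 m / 0.75 = -0.0013.

Emit:
jog_arm([
  [[-0.0013,-0.0007,-0.04,0,0,0],[-0.0013,-0.0007,-0.08,0,0,0],[-0.0013,-0.0007,-0.1133,0,0,0],[-0.0013,-0.0007,-0.1333,0,0,0],[-0.0013,-0.0007,-0.1493,0,0,0],[-0.0013,-0.0007,-0.15,0,0,0],[-0.0013,-0.0007,-0.1513,0,0,0],[-0.0013,-0.0007,-0.1513,0,0,0]],
])

```text
time_s: 10.8
eef_pos: [0.4541, -0.0095, 0.0498]
orientation: [[0.268, 0.963, 0.001], [0.963, -0.268, -0.0], [0.0, 0.001, -1.0]]
contact_force: [0.5, -0.1, 0.1]
gripper_width: 0.0457
grip_force: 30.0
```

Converted, -0.002 m / 0.75 = -0.0027.

Emit:
jog_arm([
  [[0,0,-0.0027,0,0,0],[0,0,-0.0027,0,0,0]],
])

```text
time_s: 11.0
eef_pos: [0.4542, -0.0097, 0.0478]
orientation: [[0.269, 0.963, 0.001], [0.963, -0.269, -0.0], [0.0, 0.001, -1.0]]
contact_force: [0.8, 0.5, 1.0]
gripper_width: 0.0459
grip_force: 30.0
```

Emit:
jog_arm([
  [[0,0,0,0,0,0],[0,0,0,0,0,0],[0,0,0,0,0,0],[0,0,0,0,0,0],[0,0,0.0533,0,0,0],[0,0,0.1067,0,0,0],[0.008,0.0267,0.1307,0,0,0],[0.0213,0.08,0.1307,0,0,0],[0.0293,0.1133,0.1307,0,0,0],[0.0293,0.1133,0.1307,0,0,0],[0.0293,0.1133,0.1307,0,0,0]],
], grip=0.094)

```text
time_s: 12.1
eef_pos: [0.4755, 0.0756, 0.1451]
orientation: [[0.268, 0.964, -0.001], [0.964, -0.268, -0.0], [-0.0, -0.001, -1.0]]
contact_force: [-0.2, -0.5, -0.8]
gripper_width: 0.094
grip_force: 0.0
```

Run:
```python
from h import *
s=get_state();R=s['orientation'];print(s['time_s'],s['eef_pos'],R[:,1],s['gripper_width'])
c=capture('wrist');save(c,'w5.png');print(cap(c,'blue'))
c=capture('side')
for k in('red','blue','yellow'): print(k,cap(c,k))
```

```text
12.1 [0.47546837 0.07556935 0.1450776 ] [ 9.63524217e-01 -2.67620681e-01 -5.04250744e-04] 0.0940232346142365
[0.4756 0.0773 0.0145 0.1128 0.4758 0.0783]
red [ 0.4561 -0.0128  0.0141  0.1126  0.4552 -0.0149]
blue [0.4773 0.0714 0.0135 0.1127 0.4768 0.0695]
yellow [0.4664 0.0308 0.0141 0.1128 0.466  0.0281]
```

View pics/w5.png

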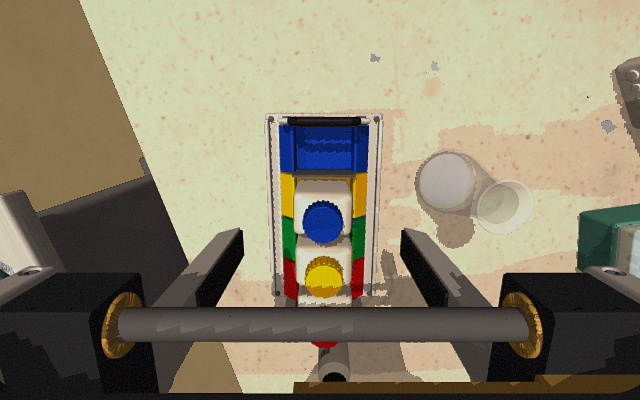

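The wrist view shows the blue lane empty at (323,150), and the blue cap (322,222), yellow cap (324,278) and red cap (326,345) in a row. Red is seated, its cap top at 0.113. Next: blue to L1.

Converted, -0.097 m / 0.75 = -0.1293, -0.08 m / 0.75 = -0.1067.

Emit:
jog_arm([
  [[0,0,-0.0533,0,0,0],[0,0,-0.1067,0,0,0],[0,0,-0.1293,0,0,0],[0,0,-0.1293,0,0,0],[0,0,-0.1293,0,0,0]],
])

```text
time_s: 12.7
eef_pos: [0.4759, 0.075, 0.0488]
orientation: [[0.269, 0.963, -0.0], [0.963, -0.269, -0.0], [-0.0, -0.0, -1.0]]
contact_force: [-0.6, 0.0, 0.3]
gripper_width: 0.0941
grip_force: 0.0
```

Emit:
jog_arm([
  [[0,0,0,0,0,0],[0,0,0,0,0,0],[0,0,0,0,0,0],[0,0,0,0,0,0],[0,0,0,0,0,0],[0,0,0,0,0,0],[0,0,0,0,0,0]],
], grip=0.03)

```text
time_s: 13.4
eef_pos: [0.4757, 0.0754, 0.0483]
orientation: [[0.269, 0.963, -0.0], [0.963, -0.269, -0.0], [-0.0, -0.0, -1.0]]
contact_force: [-0.7, -0.2, 1.7]
gripper_width: 0.0461
grip_force: 29.9
```

Converted, 0.045 m / 0.75 = 0.06, 0.0424 m / 0.75 = 0.0565.

Emit:
jog_arm([
  [[0,0,0.0267,0,0,0],[0,0,0.06,0,0,0],[0,0,0.06,0,0,0],[0.004,0.0133,0.06,0,0,0],[0.0107,0.0373,0.06,0,0,0],[0.0157,0.0565,0.06,0,0,0],[0.0157,0.0565,0.06,0,0,0],[0.0157,0.0565,0.04,0,0,0],[0.0157,0.0565,0.02,0,0,0],[0.0157,0.0565,0.0013,0,0,0],[0.0157,0.0565,0,0,0,0],[0.0157,0.0565,0,0,0,0]],
])

```text
time_s: 14.6
eef_pos: [0.4868, 0.1174, 0.0469]
orientation: [[0.269, 0.963, -0.002], [0.963, -0.269, -0.0], [-0.001, -0.002, -1.0]]
contact_force: [-0.6, 0.3, -1.1]
gripper_width: 0.0459
grip_force: 30.0
```

Converted, 0.098 m / 0.75 = 0.1307, -0.0845 m / 0.75 = -0.1127.

Emit:
jog_arm([
  [[0,0,0,0,0,0],[0,0,0,0,0,0],[0,0,0,0,0,0],[0,0,0,0,0,0],[0,0,0.0533,0,0,0],[0,0,0.1067,0,0,0],[-0.008,-0.0267,0.1307,0,0,0],[-0.0213,-0.08,0.1307,0,0,0],[-0.0293,-0.1127,0.1307,0,0,0],[-0.0293,-0.1127,0.1307,0,0,0],[-0.0293,-0.1127,0.1307,0,0,0]],
], grip=0.094)

```text
time_s: 15.7
eef_pos: [0.4656, 0.033, 0.1465]
orientation: [[0.27, 0.963, 0.0], [0.963, -0.27, -0.0], [-0.0, 0.001, -1.0]]
contact_force: [-0.0, 0.2, -0.1]
gripper_width: 0.094
grip_force: 0.0
```

Run:
```python
from h import *
s=get_state();R=s['orientation'];print(s['time_s'],s['eef_pos'],R[:,1],s['gripper_width'])
c=capture('wrist');print(cap(c,'blue'),cap(c,'yellow'))
```

```text
15.7 [0.46557904 0.03302714 0.14647607] [ 9.62939956e-01 -2.69715364e-01  5.13284735e-04] 0.09399694490316696
[0.4863 0.119  0.0143 0.113  0.4863 0.1191] [0.4645 0.0342 0.0146 0.1128 0.4648 0.0351]
```

Converted, -0.099 m / 0.75 = -0.132, -0.08 m / 0.75 = -0.1067.

Emit:
jog_arm([
  [[0,0,-0.0533,0,0,0],[0,0,-0.1067,0,0,0],[0,0,-0.132,0,0,0],[0,0,-0.132,0,0,0],[0,0,-0.132,0,0,0]],
])

```text
time_s: 16.25
eef_pos: [0.4658, 0.0344, 0.0478]
orientation: [[0.267, 0.964, -0.0], [0.964, -0.267, 0.001], [0.001, -0.0, -1.0]]
contact_force: [-0.4, 0.5, -0.3]
gripper_width: 0.0942
grip_force: 0.0
```

Emit:
jog_arm([
  [[0,0,0,0,0,0],[0,0,0,0,0,0],[0,0,0,0,0,0],[0,0,0,0,0,0],[0,0,0,0,0,0],[0,0,0,0,0,0],[0,0,0,0,0,0]],
], grip=0.03)

```text
time_s: 16.95
eef_pos: [0.4655, 0.0333, 0.0473]
orientation: [[0.269, 0.963, -0.0], [0.963, -0.269, -0.0], [-0.0, -0.0, -1.0]]
contact_force: [-0.5, -0.6, 1.8]
gripper_width: 0.0458
grip_force: 30.0
```

Emit:
jog_arm([
  [[0,0,0.0267,0,0,0],[0,0,0.06,0,0,0],[0,0,0.06,0,0,0],[0.004,0.0133,0.06,0,0,0],[0.0107,0.0373,0.06,0,0,0],[0.0157,0.0565,0.06,0,0,0],[0.0157,0.0565,0.06,0,0,0],[0.0157,0.0565,0.04,0,0,0],[0.0157,0.0565,0.02,0,0,0],[0.0157,0.0565,0.0013,0,0,0],[0.0157,0.0565,0,0,0,0],[0.0157,0.0565,0,0,0,0]],
])

```text
time_s: 18.15
eef_pos: [0.4766, 0.0754, 0.0458]
orientation: [[0.269, 0.963, -0.002], [0.963, -0.269, -0.0], [-0.001, -0.002, -1.0]]
contact_force: [0.5, 0.3, -1.0]
gripper_width: 0.0458
grip_force: 30.0
```

Converted, 0.18 m / 0.75 = 0.24, 0.13 m / 0.75 = 0.1733.

Emit:
jog_arm([
  [[0,0,0,0,0,0],[0,0,0,0,0,0],[0,0,0,0,0,0],[0,0,0,0,0,0],[0,0,0.06,0,0,0],[0,0,0.12,0,0,0],[-0.0053,0.04,0.16,0,0,0],[-0.0107,0.1,0.1733,0,0,0],[-0.0173,0.16,0.1733,0,0,0],[-0.0227,0.22,0.1733,0,0,0],[-0.0227,0.24,0.1733,0,0,0],[-0.0227,0.24,0.1733,0,0,0]],
], grip=0.094)

```text
time_s: 19.35
eef_pos: [0.4595, 0.2582, 0.1773]
orientation: [[0.265, 0.964, -0.0], [0.964, -0.265, 0.001], [0.001, -0.0, -1.0]]
contact_force: [0.7, -1.0, -0.2]
gripper_width: 0.0939
grip_force: 0.0
```

Run:
```python
from h import *
s=get_state();R=s['orientation'];print(s['time_s'],s['eef_pos'],R[:,1],s['gripper_width'])
c=capture('wrist');save(c,'w6.png');print(cap(c,'green',(.085,.1)))
W=cloud(c)
for zr in ((.02,.06),(.03,.075)):
    m=(W[...,2]>zr[0])&(W[...,2]<zr[1])&(np.hypot(W[...,0]-.461,W[...,1]-.336)<.045);p=W[m][:,:2].astype(np.float32);print(len(p),cv2.minAreaRect(p))
c=capture('side');print([cap(c,k) for k in('red','blue','yellow')],cap(c,'green',(.085,.1)))
```

```text
19.35 [0.45949607 0.2581595  0.17733498] [ 9.64236889e-01 -2.65041597e-01 -4.16236468e-04] 0.0938836280064008
[0.4597 0.3402 0.0141 0.091  0.46   0.3403]
8 ((0.45738452672958374, 0.34582364559173584), (0.046798329800367355, 0.013033398427069187), 19.77206802368164)
1125 ((0.4594751000404358, 0.34045225381851196), (0.04684453457593918, 0.03498711436986923), 20.99964141845703)
[array([ 0.4563, -0.0115,  0.0147,  0.1127,  0.4553, -0.014 ]), array([0.4878, 0.1132, 0.0131, 0.1126, 0.4871, 0.1111]), array([0.477 , 0.0712, 0.0131, 0.1125, 0.4769, 0.0687])] [0.4628 0.3349 0.0149 0.0909 0.4611 0.3318]
```

View pics/w6.png

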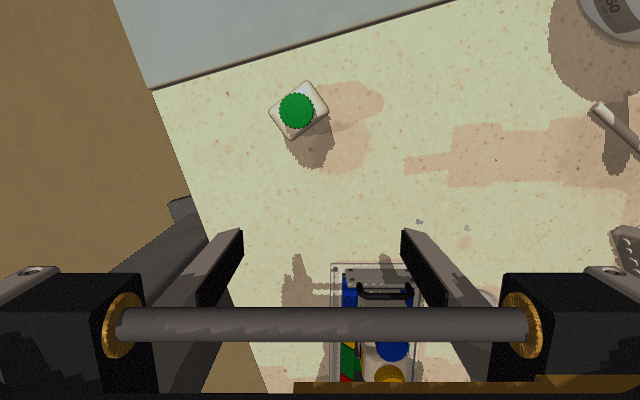

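The picture shows green at (297,110), standing on the bench, with its long axis turned about 36° from the closing line. The measured rectangle is 46.8 × 35.0 mm at +21°, which matches the given size. I move over it and turn.

Converted, 0.08 m / 0.75 = 0.1067, 0.001 m / 0.75 = 0.0013, 0.36 rad / 3.1416 = 0.1146.

Emit:
jog_arm([
  [[0,0.0133,0,0,0,0.0382],[0,0.04,-0.0133,0,0,0.0764],[0.0013,0.0667,-0.0267,0,0,0.1146],[0.0013,0.0933,-0.04,0,0,0.1528],[0.0013,0.1067,-0.0533,0,0,0.1846],[0.0013,0.1067,-0.0667,0,0,0.2015],[0.0013,0.1067,-0.0667,0,0,0.2015],[0.0013,0.1067,-0.0667,0,0,0.2015]],
])

```text
time_s: 20.25
eef_pos: [0.4618, 0.3344, 0.1274]
orientation: [[-0.35, 0.937, -0.0], [0.937, 0.35, -0.001], [-0.001, -0.0, -1.0]]
contact_force: [-0.1, -1.3, 0.4]
gripper_width: 0.0939
grip_force: 0.0
```

Run:
```python
from h import *
s=get_state();R=s['orientation'];print(s['time_s'],s['eef_pos'],np.degrees(np.arctan2(R[1,1],R[0,1])),s['joint_pos'].round(0))
c=capture('wrist');print(cap(c,'green',(.085,.1)))
W=cloud(c)
m=(W[...,2]>.03)&(W[...,2]<.075)&(np.hypot(W[...,0]-.461,W[...,1]-.339)<.04);p=W[m][:,:2].astype(np.float32);print(len(p),cv2.minAreaRect(p))
```

```text
20.25 [0.46184284 0.33444948 0.12741657] 20.484859642442302 [ -1.  32. -50. 103.  28.  58. -42.]
[0.4594 0.3408 0.0144 0.0908 0.4592 0.3417]
1697 ((0.4594402015209198, 0.3406960964202881), (0.046681806445121765, 0.0350305400788784), 20.611190795898438)
```

Converted, -0.1 m / 0.75 = -0.1333, -0.03 m / 0.75 = -0.04.

Emit:
jog_arm([
  [[-0.0027,0.006,0,0,0,0],[-0.0027,0.006,-0.04,0,0,0],[-0.0027,0.006,-0.0933,0,0,0],[-0.0027,0.006,-0.1333,0,0,0],[-0.0027,0.006,-0.1333,0,0,0],[-0.0027,0.006,-0.1333,0,0,0]],
])

```text
time_s: 20.9
eef_pos: [0.4593, 0.3408, 0.0283]
orientation: [[-0.353, 0.936, 0.0], [0.936, 0.353, 0.0], [0.0, 0.0, -1.0]]
contact_force: [1.0, -0.2, 1.0]
gripper_width: 0.0942
grip_force: 0.0
```

Emit:
jog_arm([
  [[0,0,0,0,0,0],[0,0,0,0,0,0],[0,0,0,0,0,0],[0,0,0,0,0,0],[0,0,0,0,0,0],[0,0,0,0,0,0],[0,0,0,0,0,0]],
], grip=0.03)

```text
time_s: 21.6
eef_pos: [0.4593, 0.3402, 0.0273]
orientation: [[-0.353, 0.936, -0.0], [0.936, 0.353, -0.0], [-0.0, -0.0, -1.0]]
contact_force: [0.4, -0.6, 1.2]
gripper_width: 0.0457
grip_force: 30.0
```

Converted, -0.19 m / 0.75 = -0.2533, 0.125 m / 0.75 = 0.1667, -0.58 rad / 3.1416 = -0.1846.

Emit:
jog_arm([
  [[0,0,0.02,0,0,0],[0,0,0.0667,0,0,0],[0,0,0.12,0,0,0],[0,0,0.1667,0,0,0],[0,0,0.1867,0,0,0],[0,0,0.1867,0,0,0],[0,-0.0267,0.1867,0,0,-0.0255],[0.0013,-0.0667,0.1867,0,0,-0.0573],[0.0027,-0.1133,0.1867,0,0,-0.0891],[0.004,-0.16,0.1867,0,0,-0.121],[0.0053,-0.2067,0.1867,0,0,-0.1528],[0.0067,-0.2533,0.1867,0,0,-0.1846]],
])

```text
time_s: 22.8
eef_pos: [0.4634, 0.1484, 0.166]
orientation: [[0.221, 0.975, -0.002], [0.975, -0.221, -0.0], [-0.001, -0.002, -1.0]]
contact_force: [0.5, -0.4, -1.0]
gripper_width: 0.0456
grip_force: 30.0
```

Converted, -0.115 m / 0.75 = -0.1533, 0.0018 m / 0.75 = 0.0024, -0.05 rad / 3.1416 = -0.0159.

Emit:
jog_arm([
  [[0.0013,-0.04,0,0,0,-0.0159],[0.0013,-0.0867,0,0,0,-0.0159],[0.002,-0.1267,0,0,0,-0.0159],[0.0024,-0.1467,0,0,0,-0.0159],[0.0024,-0.1533,0,0,0,-0.0159],[0.0024,-0.1533,0,0,0,-0.0159],[0.0024,-0.1533,0,0,0,-0.0159]],
])

```text
time_s: 23.5
eef_pos: [0.4658, 0.0362, 0.1669]
orientation: [[0.265, 0.964, -0.001], [0.964, -0.265, 0.0], [0.0, -0.001, -1.0]]
contact_force: [-0.9, -0.1, -1.1]
gripper_width: 0.0459
grip_force: 30.0
```

Run:
```python
from h import *
s=get_state();R=s['orientation'];print(s['time_s'],s['eef_pos'],np.degrees(np.arctan2(R[1,1],R[0,1])))
c=capture('wrist');save(c,'w7.png');print(cap(c,'green',(.2,.26)),cap(c,'blue'),cap(c,'yellow'))
c=capture('side');print([cap(c,k) for k in('red','blue','yellow')],cap(c,'green',(.2,.26)))
```

```text
23.5 [0.46579541 0.03617179 0.16689528] -15.351581025587372
[0.4655 0.0376 0.0142 0.23   0.467  0.0439] [0.4864 0.1193 0.0143 0.1129 0.4863 0.1192] [0.4759 0.0763 0.0145 0.1129 0.476  0.0768]
[array([ 0.4557, -0.0115,  0.0146,  0.1127,  0.4551, -0.014 ]), None, array([0.4759, 0.0667, 0.0126, 0.1116, 0.4753, 0.0632])] [0.4653 0.0311 0.0141 0.2286 0.4654 0.0259]
```

View pics/w7.png

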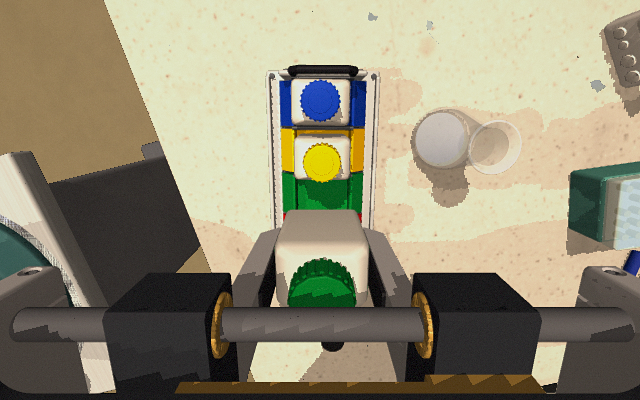

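Green is held upright at (320,280), with blue and yellow seated in their lanes at (320,100) and (322,160). I shift 1.8 mm and lower.

Converted, -0.085 m / 0.75 = -0.1133, -0.0018 m / 0.75 = -0.0024, -0.004 rad / 3.1416 = -0.0013.

Emit:
jog_arm([
  [[0,-0.0024,0,0,0,-0.0013],[0,-0.0024,-0.04,0,0,-0.0013],[0,-0.0024,-0.0733,0,0,-0.0013],[0,-0.0024,-0.1,0,0,-0.0013],[0,-0.0024,-0.1133,0,0,-0.0013],[0,-0.0024,-0.1133,0,0,-0.0013],[0,-0.0024,-0.1133,0,0,-0.0013]],
])

```text
time_s: 24.3
eef_pos: [0.4664, 0.0337, 0.0829]
orientation: [[0.269, 0.963, 0.001], [0.963, -0.269, 0.0], [0.0, 0.0, -1.0]]
contact_force: [1.2, 0.9, -1.5]
gripper_width: 0.046
grip_force: 30.0
```

Converted, -0.031 m / 0.75 = -0.0413, -0.03 m / 0.75 = -0.04.

Emit:
jog_arm([
  [[0,0,-0.0133,0,0,0],[0,0,-0.0267,0,0,0],[0,0,-0.04,0,0,0],[0,0,-0.0413,0,0,0],[0,0,-0.0413,0,0,0]],
])

```text
time_s: 24.8
eef_pos: [0.4658, 0.0335, 0.0509]
orientation: [[0.269, 0.963, -0.001], [0.963, -0.269, 0.0], [-0.0, -0.001, -1.0]]
contact_force: [0.9, 0.3, -2.4]
gripper_width: 0.0457
grip_force: 30.0
```

No resistance beyond the cartridge's weight. The last 1.5 mm, release, and retreat upward.

Converted, -0.0015 m / 0.75 = -0.002.

Emit:
jog_arm([
  [[0,0,-0.002,0,0,0],[0,0,-0.002,0,0,0]],
])

```text
time_s: 25.0
eef_pos: [0.4662, 0.0334, 0.0498]
orientation: [[0.27, 0.963, 0.0], [0.963, -0.27, -0.0], [0.0, 0.0, -1.0]]
contact_force: [0.5, 1.1, -1.7]
gripper_width: 0.0463
grip_force: 30.0
```

Converted, 0.16 m / 0.75 = 0.2133, 0.12 m / 0.75 = 0.16.

Emit:
jog_arm([
  [[0,0,0,0,0,0],[0,0,0,0,0,0],[0,0,0,0,0,0],[0,0,0,0,0,0],[0,0,0.0533,0,0,0],[0,0,0.1067,0,0,0],[0,0,0.16,0,0,0],[0,-0.04,0.2133,0,0,0],[-0.0267,-0.08,0.2133,0,0,0],[-0.04,-0.1067,0.2133,0,0,0],[-0.04,-0.1067,0.2133,0,0,0]],
], grip=0.094)

```text
time_s: 26.1
eef_pos: [0.435, -0.0493, 0.21]
orientation: [[0.273, 0.962, -0.0], [0.962, -0.273, -0.002], [-0.002, 0.0, -1.0]]
contact_force: [1.1, 0.3, -0.1]
gripper_width: 0.0939
grip_force: 0.0
```

Run:
```python
from h import *
s=get_state();print(s['time_s'],s['eef_pos'])
c=capture('wrist');save(c,'w8.png')
for k in HUE: print(k,cap(c,k))
c=capture('side')
for l in('conical_flask','dropper_bottle'):
    r=tip_of(c,l); print(l,(c['T']@np.r_[r[0]['position'],1])[:3].round(3) if r else None)
```

```text
26.1 [ 0.43497842 -0.04925934  0.20996097]
red [ 0.4537 -0.0077  0.0144  0.1129  0.4538 -0.0073]
yellow [0.4759 0.0764 0.0144 0.113  0.4758 0.0764]
green [0.465  0.0337 0.0143 0.113  0.4653 0.0339]
blue [0.4819 0.1055 0.0005 0.1096 0.4819 0.1055]
conical_flask [ 0.595  0.053 -0.001]
dropper_bottle [ 0.438 -0.106 -0.002]
```

View pics/w8.png

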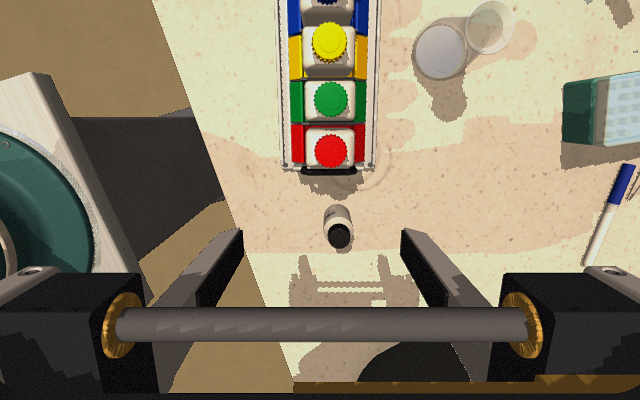

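The picture shows every cap over its own lane colour: blue at the top edge, yellow (330,43), green (330,100) and red (330,150). The red, yellow and green cap tops are at 0.113 m; blue is cut off by the frame here but measured 0.113 after it was set down. The flask and dropper have not moved. I hand it in.

```bash
python3 -c "
from rig import *
print(job_done())"
```

```text
the job is handed in; nothing more can be done
None
```

All four cartridges are fully down in the lanes of their cap colours, the flask and dropper bottle stand where they were, and I handed the job in at about 26 s on the robot's clock (the verdict was not reported back).

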